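Load a cartridge in the bench dispenser and ratchet its pusher home

TASK

Take the cartridge from its wooden rest and lower it into the bench dispenser, nozzle pointing away from the pusher, so that its wide flange hangs in the gap between the two slotted plates and its barrel lies on the V-rests, and let go of it. Then work the ratchet lever with repeated strokes, letting it spring back each time, until the pusher disc has just gone into the open rear end of the barrel, its face in by about 10 mm; a whole tooth more is too far, and it cannot be drawn back. Leave the lever sprung back and the other things on the bench alone.

Things in the scene. Friction and masses are not known exactly. Their poses are not given: they have to be found in the camera images.
- dispenser: Bench dispenser bolted to the table, dark steel base 350 x 94 x 12 mm (x -230 to 120 mm). Origin on the table under the bore axis, at the rear face of the front slotted plate; +x is the way the pusher advances, z up. The bore axis lies along x at y 0, 60 mm above the table. Nothing stands beside the barrel from x 10 to 84 mm.
- gap (a point): Point on the bore axis in the middle of the 14 mm gap (dispenser x -14 to 0) that takes the flange, between two upright steel plates 8 mm thick, 78 mm wide, tops 72 mm above the table. Each has a slot open at the top, 50 mm wide, with a V bottom in which a 40 mm barrel lies centred on the bore axis.
- front_rest (a point): Point on the bore axis above the front V-rest, 99 mm ahead of the gap's middle; the rest is 12 mm thick, 56 mm high, and carries the front of the barrel on the bore axis.
- cartridge: Loose cartridge, about 0.2 kg, round: white barrel 40 mm in diameter with grey band, lying level in the rest. Origin on its axis at mid flange; +x along the axis to the black nozzle. Flange 60 mm in diameter, 7 mm thick; barrel to x 118, nozzle to 153 mm. Rear: open bore 32 mm in diameter, 33 mm deep. Grip the barrel across, from above, near x 60 mm. May roll about x.
- cartridge_mouth (a point): Centre of the cartridge's open rear end, on the flange's rear face (x = -3.5 mm of the cartridge).
- cartridge_tip (a point): Tip of the cartridge's nozzle (x = 153 mm of the cartridge).
- rest: Wooden rest fixed to the table, base 94 x 70 x 12 mm, with two V-notched boards 12 mm thick, 54 mm high, at x -43 to -31 and 31 to 43 mm; fingers go between them. Origin on the table under its middle. At the start the cartridge lies on it along its x, axis 60 mm above the table, nozzle to +x, flange 60 mm behind the origin.
- pusher_face (a point): Centre of the front face of the pusher disc (26 mm in diameter, 8 mm thick, on the end of the toothed plunger rod), on the bore axis; it moves along the dispenser's +x.
- plunger (a joint): Plunger travel in m, 0 to 0.1; pusher face at dispenser x = plunger - 0.065. A 30 N brake holds it wherever it is; a tooth is 14 mm. Full strokes always end on the same stops: 0.023, 0.037, 0.051, 0.065, 0.079 (within 2 mm); 0.065 is right for a cartridge in the gap.
- lever (a joint): Ratchet lever angle in rad: 0 sprung back, 0.6 end of stroke (hard stop), counter-clockwise from above. A spring returns it when let go (3 to 5 N at the grip). A stroke starts with free travel, then the pawl pushes the plunger (about 12 N at the grip in all). The first full stroke gives 5 to 19 mm, each later one a tooth, 14 mm.
- lever_grip (a point): Middle of the lever's upright black handle, a cylinder 20 mm in diameter, from 96 to 152 mm above the table (this point at 124), 130 mm from the pivot. At lever 0 it stands at dispenser x -188, y -92 mm; at 0.6 at x -112, y -92 mm. Below it runs the lever's flat bar, 22 mm wide, 88 to 96 mm above the table.
- pivot (a point): Top of the lever's vertical pivot, at dispenser x -150, y 32 mm, 96 mm above the table.
- spool: Bystander: grey spool 76 mm in diameter, 66 mm tall, standing; origin at its foot.
- offcut: Bystander: wood block 60 x 110 x 40 mm; origin at its underside.
- mallet: Bystander: hammer lying on the bench; origin near its middle.
- tin: Bystander: steel tin 70 mm in diameter, 85 mm tall; origin at its foot.
Things that resemble listed ones, but are neither listed nor needed, are in the scene too. What is shaped like the cartridge but orange or purple is not meant.

How it is judged:
By the outcome, as a careful person would: the job done as asked, in the order asked, and still so for the second after the job is handed in, with the robot touching nothing.
It also fails if it takes over 72 s, if anything falls off the work surface, if the arm or the gripper's body presses on something with over 40 N, if the wrist force passes 120 N, or if a joint passes its speed limit or range.

ROBOT

A 7-joint arm with a two-finger parallel gripper is mounted at the origin on the work surface. World frame = base frame: x ahead of the robot, y to its left, z up, the work surface at z = 0. Lengths are in m, angles in rad, forces in N, time in s.
With the tool pointing down it reaches from about 0.4 to 0.85 m from the base axis. Payload 10.4 kg.
Tool frame: the origin (TCP) lies on the centre line of the jaws, within the pads' length; the fingertips stand 25 mm ahead of it and the grasp point (between the pads) lies 6 mm ahead of it (ctrl.nose_length is the distance from the TCP to the fingertips, in m); z points along the fingers, y is the line along which they close (so a half turn about z gives the same grasp; the last joint's range is limited). The gripper opens to 85 mm and grips with 20 to 120 N. Pads are 22 mm wide; open, the fingers measure 114 mm over their backs; the gripper's body (76 mm by 85 mm) begins 54 mm behind the grasp point. The pads swing forward as they close: fully open they stand 13 mm farther back than shut.
Start: joints at [-0.023, 0.332, -0.065, 1.46, 0.022, 1.35, -0.088], TCP at [0.625, 0, 0.256] pointing down, gripper open.
Joint ranges: [-2.6, 2.6], [-0.5, 2.12], [-1.47, 1.34], [0.16, 2.42], [-1.27, 4.41], [0.06, 2.06], [-2.6, 2.6]. Speed limits (rad/s): [2.22, 2.22, 2.79, 2.79, 3.14, 3.14, 3.14].

INTERFACE

Orientations are given as a unit quaternion [x, y, z, w].
In Python, from bench import ctrl, claw, observe, imaging gives the robot as it stands. Calls block until the motion is done:
- ctrl.move_pose(position, orientation): joint-space move of the TCP to a pose.
- ctrl.move_linear(position, speed=0.15, attitude=None, until_force=None): straight line of the TCP; attitude=None keeps the orientation; speed is the mean speed in m/s. With until_force (N) it stops when the force on the tool has changed by that much, and returns True; else False.
- ctrl.set_joints(angles): joint-space move.
- claw.command_gripper(opening, f_grip=None): opening from 0.0 (shut) to 1.0 (fully open); f_grip is the grip in N (None keeps the last); returns when the fingers have stopped.
- ctrl.dwell(seconds).
- ctrl.inverse_kinematics(position, orientation): joint angles nearest the present ones, or None.
- observe(): the state.
- imaging.read_camera(name): name is "scene" or "side" or "wrist"; returns the picture (400x640x3 uint8, red, green, blue); there is no depth.
- imaging.calibration(name): a dict with "intrinsics" (3x3 intrinsics, pixels), "xyz" and "attitude" of the camera in the world. Camera axes: x right, y down, z forward; pixel columns grow to the right and rows downward; lengths in m; the calibration is good to about 2 mm. A picture is of the moment at which its call begins: read the wrist's pose just before it. calibration takes no time and is no camera call; for the wrist camera it gives the pose at the moment of the call.
A pose or a line that the arm cannot do raises ctrl.MotionError and nothing moves.
- ctrl.finish_job(): hands the job in; it is judged then, once.
The state is a dict: "time_s": time; "qpos": joint angles; "joint_velocities": joint speeds; "effort": joint torques, N m; "eef_pos": TCP position; "tcp_rot": TCP orientation; "contact_force": force on the tool from outside, world axes, zero at the start; "moment": the same for the moment, N m; "opening": opening from 0.0 (shut) to 1.0 (fully open); "gripper_force": force on a finger pad.
Only numpy, scipy, OpenCV 4.12 (cv2) and the standard library are available. Lean on these libraries where they do the work, as an engineer would, in place of code of your own. Each camera call takes 0.05 s, during which the arm holds its last target. There are 200 camera calls.

## Working session

There is one attempt and no reset: what is moved stays moved. The work goes in short steps, each a Python script; the robot and the scene stay as the last script left them, time stands still between calls to the robot, and variables do not carry over. Pictures are saved under pics/ and viewed, at most 10 in all, crops included, and the job is handed in when it is done.

```bash
mkdir -p pics; ls; python3 - <<'E'
from bench import ctrl, claw, observe, imaging
import cv2
for n in ("scene","side"):
    im=imaging.read_camera(n); cv2.imwrite(f"pics/{n}0.png",im[:,:,::-1])
    c=imaging.calibration(n); print(n,c)
s=observe(); print(s["time_s"],s["eef_pos"],s["tcp_rot"],s["opening"]); print(imaging.calibration("wrist"), ctrl.nose_length)
E
```

```text
pics
scene {'intrinsics': array([[366.84848753,   0.        , 320.38598426],
       [  0.        , 366.84848753, 199.84131928],
       [  0.        ,   0.        ,   1.        ]]), 'xyz': array([ 1.03341754, -0.42881386,  0.8770559 ]), 'attitude': array([ 0.8600889 ,  0.37624237, -0.14707343, -0.31154159])}
side {'intrinsics': array([[463.85612744,   0.        , 320.74925828],
       [  0.        , 463.85612744, 198.83069093],
       [  0.        ,   0.        ,   1.        ]]), 'xyz': array([-0.31809716,  0.9386568 ,  0.93806999]), 'attitude': array([-0.31518515,  0.81904681, -0.4476217 ,  0.17162594])}
0.1 [ 6.24691791e-01 -4.23130666e-06  2.55578470e-01] [ 7.07103676e-01  7.07109583e-01 -4.88844289e-04 -4.37324720e-04] 1.001722244828823
{'intrinsics': array([[341.07777209,   0.        , 314.55675357],
       [  0.        , 341.07777209, 199.1601432 ],
       [  0.        ,   0.        ,   1.        ]]), 'xyz': array([0.62509695, 0.08404923, 0.37318007]), 'attitude': array([ 9.86128600e-01,  4.13797079e-04, -3.51908296e-04,  1.65982193e-01])} 0.025
```

View pics/scene0.png

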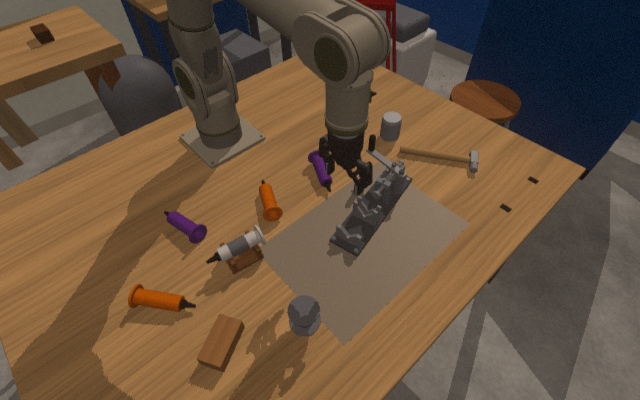

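View pics/side0.png

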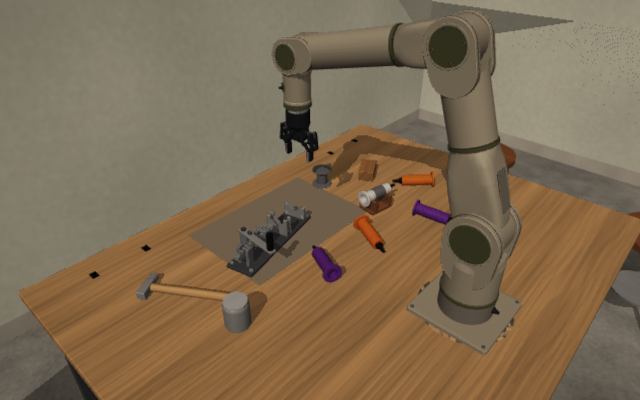

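Only one white barrel with a grey band is on a wooden rest: scene (237,246), side (376,195), nozzle towards scene (210,262). The orange ones (scene 270,200 and 160,300) and the purple ones (scene 320,170 and 185,225) lie on the table and are not meant. The dispenser runs from scene (345,240) at the front to (405,170) at the rear, with its lever handle near (372,143). Next I compute rough positions and take closer wrist views.

```bash
cat > h.py <<'E'
from bench import ctrl, claw, observe, imaging
import cv2, numpy as np
from scipy.spatial.transform import Rotation as R
def ray(c,uv):
    d=np.linalg.inv(c["intrinsics"])@np.array([uv[0],uv[1],1.])
    return np.array(c["xyz"]),R.from_quat(c["attitude"]).apply(d)
def onplane(c,uv,z):
    o,d=ray(c,uv); return o+d*(z-o[2])/d[2]
def proj(c,p):
    q=R.from_quat(c["attitude"]).inv().apply(np.asarray(p)-c["xyz"]); k=c["intrinsics"]@q; return k[:2]/k[2]
def down(yaw): # tool z down, tool x axis at yaw in the world
    return (R.from_euler('z',yaw)*R.from_quat([1,0,0,0])).as_quat()
def snap(n,f):
    c=imaging.calibration(n); im=imaging.read_camera(n)[:,:,::-1].copy(); cv2.imwrite(f"pics/{f}.png",im); return c,im
E
python3 - <<'E'
from h import *
c=imaging.calibration("scene")
for n,uv,z in [("tip",(210,262),.06),("flange",(260,237),.06),("disp front L",(332,236),.012),("front R",(357,250),.012),("rear R",(411,178),.012),("handle",(372,143),.124)]:
    print(n,onplane(c,uv,z).round(3))
c=imaging.calibration("side")
for n,uv,z in [("tip",(398,181),.06),("flange",(364,200),.06),("handle",(270,241),.124),("rear",(230,265),.012),("rear2",(250,274),.012),("front",(310,213),.012)]:
    print(n,onplane(c,uv,z).round(3))
w=imaging.calibration("wrist"); s=observe(); T=R.from_quat(s["tcp_rot"])
print("tool x",T.apply([1,0,0]),"cam in tool",T.inv().apply(w["xyz"]-s["eef_pos"]),(T.inv()*R.from_quat(w["attitude"])).as_matrix().round(3))
for y in (0,np.pi/2): print(y,ctrl.inverse_kinematics([.6,.1,.4],down(y)))
E
```

```text
tip [ 0.472 -0.321  0.06 ]
flange [ 0.497 -0.181  0.06 ]
disp front L [ 0.603 -0.013  0.012]
front R [0.684 0.005 0.012]
rear R [0.613 0.33  0.012]
handle [0.491 0.262 0.124]
tip [ 0.466 -0.362  0.06 ]
flange [ 0.48  -0.173  0.06 ]
handle [0.489 0.259 0.124]
rear [0.603 0.326 0.012]
rear2 [0.527 0.312 0.012]
front [ 0.613 -0.038  0.012]
tool x [-8.40130918e-06  9.99999997e-01 -7.28541863e-05] cam in tool [ 0.08404489  0.00025182 -0.11760816] [[ 0.001 -0.945 -0.327]
 [ 1.     0.     0.001]
 [-0.    -0.327  0.945]]
0 [-0.30201697  0.26285283  0.08042124  1.25517671 -0.02090536  1.62436256
 -1.79626247]
1.5707963267948966 [-0.1561734   0.26891894 -0.10996818  1.24597004  0.02921083  1.62822707
 -0.26054213]
```

```bash
python3 - <<'E'
from h import *
ctrl.move_pose([.59,.17,.36],down(np.pi/2)); ctrl.dwell(.2); snap("wrist","wd")
import json
def J(c): return {k:np.asarray(v).tolist() for k,v in c.items()}
d=J(imaging.calibration("wrist"))
ctrl.move_pose([.485,-.2,.3],down(np.pi/2)); ctrl.dwell(.2); snap("wrist","wc")
json.dump({"wd":d,"wc":J(imaging.calibration("wrist"))},open("cal.json","w"))
print(observe()["time_s"],observe()["eef_pos"])
E
```

```text
2.875 [ 0.48543071 -0.19932502  0.2999964 ]
```

View pics/wd.png

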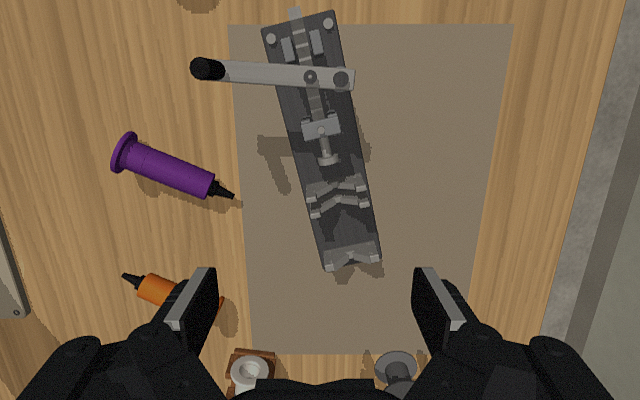

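View pics/wc.png

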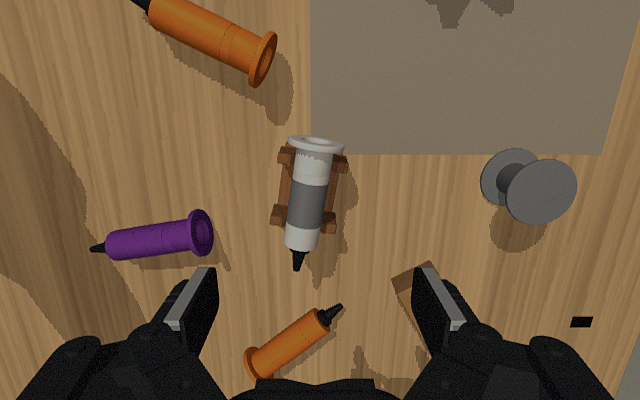

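wd shows the dispenser with its handle top at (207,69), pivot near (341,79), pusher disc near (328,157), slotted plates around rows 180–215, and the front rest at (352,258). wc shows the white cartridge: flange at (316,143), grey band at (306,205), nozzle tip at (297,270). Now one enlarged crop of both, to confirm and measure.

```bash
python3 - <<'E'
import cv2,numpy as np
a=cv2.imread("pics/wd.png")[0:285,185:395]; b=cv2.imread("pics/wc.png")[125:285,255:360]
a=cv2.resize(a,None,fx=2.1,fy=2.1,interpolation=cv2.INTER_CUBIC); b=cv2.resize(b,None,fx=3.3,fy=3.3,interpolation=cv2.INTER_CUBIC)
o=np.zeros((599,800,3),np.uint8); o[:a.shape[0],:a.shape[1]]=a; o[:b.shape[0],450:450+b.shape[1]]=b
cv2.imwrite("pics/crop.png",o)
E
```

```text
(no output)
```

View pics/crop.png

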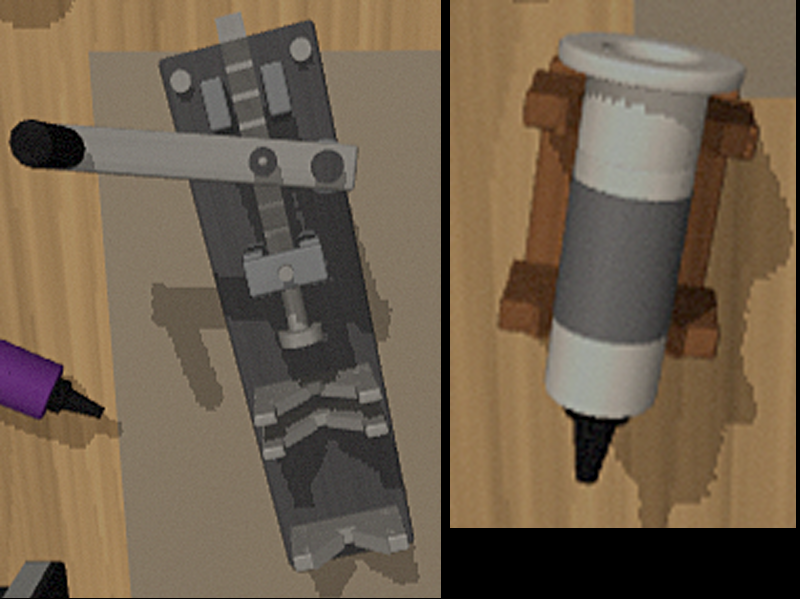

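```bash
cat > m.py <<'E'
from h import *
import json
from scipy.optimize import least_squares
cal=json.load(open("cal.json")); C={k:{a:np.array(b) for a,b in v.items()} for k,v in cal.items()}
P=np.array([[-18,-32,72],[-18,32,72],[4,-32,72],[4,32,72],[-230,-47,12],[-230,47,12],[-150,32,96],[-188,-92,152],[92,0,56]])/1000
U=np.array([[265,412],[373,396],[274,451],[376,429],[160,62],[313,22],[328,166],[32,143],[351.5,551]])/2.1+[185,0]
def dp(v,p): return R.from_euler('z',v[2]).apply(p)+[v[0],v[1],0]
f=lambda v:(np.array([proj(C["wd"],q) for q in dp(v,P)])-U).ravel()
s=least_squares(f,[.63,.09,-1.37],loss="soft_l1"); v=s.x
if __name__=="__main__":
    print("disp",v,"\n",f(v).reshape(-1,2).round(1))
    ci=lambda x,y:((x-450)/3.3+255,y/3.3+125)
    for n,p in [("mouth",(653,54)),("b1",(631.5,190)),("b2",(609,338)),("tip",(587,481))]: print(n,onplane(C["wc"],ci(*p),.06).round(4))
    o,d=ray(C["wd"],(300/2.1+185,338/2.1))
    Rm=R.from_euler('z',-v[2]); print("pusher bottom-rim pix; x for axis pts:",[ (x,(proj(C["wd"],dp(v,[x,0,.06]))-[185,0]*1)*2.1) for x in(-.065,-.055,-.045)])
E
python3 m.py
```

```text
disp [ 0.62182074  0.10120704 -1.33965217] 
 [[ 0.3  3.5]
 [-1.  -0.1]
 [ 0.   0.7]
 [ 0.8  0.4]
 [-1.4 -1.9]
 [ 0.5 -2.8]
 [-0.1 -0.4]
 [ 0.2  0.3]
 [-0.1  0.9]]
mouth [ 0.4879 -0.175   0.06  ]
b1 [ 0.481 -0.22   0.06 ]
b2 [ 0.4731 -0.2733  0.06  ]
tip [ 0.4646 -0.3298  0.06  ]
pusher bottom-rim pix; x for axis pts: [(-0.065, array([299.97153335, 327.57784136])), (-0.055, array([303.64260743, 343.72481083])), (-0.045, array([307.25906564, 359.63155613]))]
```

Distances check out (mouth to tip 156.5 mm, as specified). One closer look at the gap before picking.

```bash
python3 - <<'E'
from m import *
p=dp(v,[.012,0,.24]); ctrl.move_pose(p,down(v[2]+np.pi)); ctrl.dwell(.2); c,im=snap("wrist","wg")
cal["wg"]={k:np.asarray(x).tolist() for k,x in c.items()}; json.dump(cal,open("cal.json","w"))
for x,y,z in [(-18,0,72),(4,0,72),(92,0,56)]: print(proj(c,dp(v,np.array([x,y,z])/1000)).round(1))
cv2.imwrite("pics/wgc.png",cv2.resize(im[20:320,170:470],None,fx=2,fy=2,interpolation=cv2.INTER_CUBIC))
print(observe()["time_s"])
E
```

```text
[314.2 146.7]
[314.3 172. ]
[314.4 254. ]
4.3667
```

View pics/wgc.png

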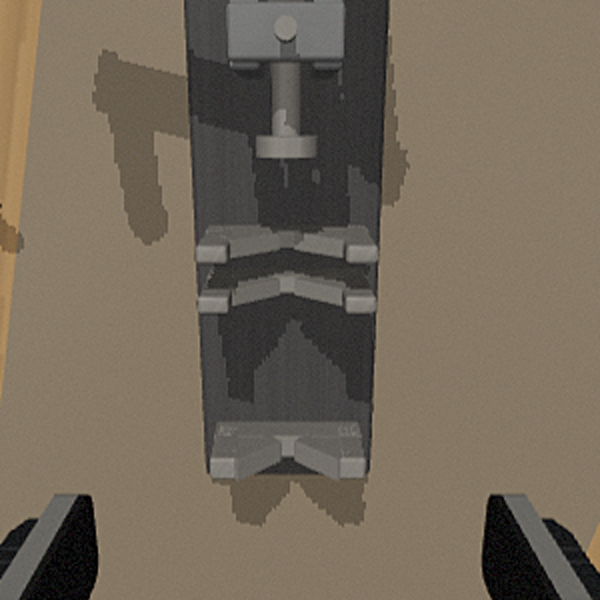

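The gap view matches the prediction within 1 px (rear plate horn tops centred at full-image (313.5,146), front (313.5,171), front rest (314,253)). Now I pick up the cartridge.

```bash
cat >> h.py <<'E'
MOUTH=np.array([.4879,-.175,.06]); TIP=np.array([.4646,-.3298,.06]); U_C=(TIP-MOUTH)/np.linalg.norm(TIP-MOUTH)
YC=np.arctan2(U_C[1],U_C[0])
E
python3 - <<'E'
from m import *
g=MOUTH+.0635*U_C; q=down(YC+np.pi)
ctrl.move_pose([g[0],g[1],.18],q)
print(ctrl.move_linear([g[0],g[1],.066],speed=.1,until_force=8))
s=observe(); print(s["eef_pos"],s["contact_force"])
claw.command_gripper(0.0,40); s=observe(); print(s["opening"],s["gripper_force"],s["contact_force"])
ctrl.move_linear([g[0],g[1],.22],speed=.12)
ctrl.move_pose(dp(v,[.0523,-.0006,.2]),down(v[2]+np.pi)); ctrl.dwell(.2)
c,im=snap("wrist","wh"); s=observe(); print(s["time_s"],s["opening"],s["eef_pos"],s["contact_force"])
o=dp(v,[-.0077,-.0006,.194]); print("pred mouth px",proj(c,dp(v,[-.0112,-.0006,.194])))
print("pred tip",proj(c,dp(v,[.1453,-.0006,.194])))
E
```

```text
False
[ 0.47886848 -0.23799763  0.06664691] [-1.43773722  0.19097262  0.06674938]
0.4556369036655159 39.80688750743866 [-7.02589787  1.56923466  8.33947181]
10.4333 0.45604157789141153 [0.63321988 0.04884534 0.20028185] [ 0.29620338  0.12741205 -1.35284578]
pred mouth px [314.58055253 136.11519328]
pred tip [315.12001141 443.58365876]
```

View pics/wh.png

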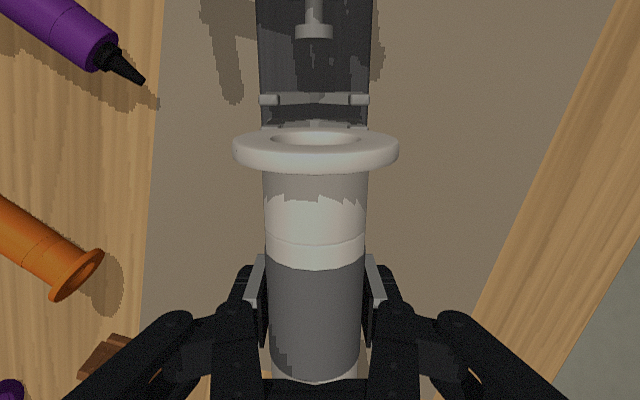

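The cartridge is held straight: mouth centre near (316,138), predicted (314.6,136), so it is within about 1 mm. I lower it now.

```bash
python3 - <<'E'
from m import *
p=lambda z:dp(v,[.0518,-.0006,z])
ctrl.move_linear(p(.11),speed=.1)
print(ctrl.move_linear(p(.0655),speed=.035,until_force=6))
s=observe(); print(s["eef_pos"],s["contact_force"],s["moment"])
claw.command_gripper(0.62,40); s=observe(); print(s["opening"],s["contact_force"])
ctrl.move_linear(p(.16),speed=.1)
ctrl.move_pose(dp(v,[-.03,0,.26]),down(v[2]+np.pi)); ctrl.dwell(.2)
c,im=snap("wrist","wp"); print(observe()["time_s"])
for x in (-.0145,-.0105,-.0065): print("mouth px",x,proj(c,dp(v,[x,0,.06])).round(1))
cv2.imwrite("pics/wpc.png",cv2.resize(im[90:340,190:440],None,fx=2.4,fy=2.4,interpolation=cv2.INTER_CUBIC))
E
```

```text
True
[0.6326198  0.05054916 0.06656086] [-2.5047319  -0.35044908  3.67548041] [-0.04792749  0.3321914   0.00146469]
0.6200901819426151 [-0.35996659  0.44218342 -1.49071382]
14.8583
mouth px -0.0145 [315.2 188.1]
mouth px -0.0105 [315.2 192.1]
mouth px -0.0065 [315.2 196. ]
```

View pics/wpc.png

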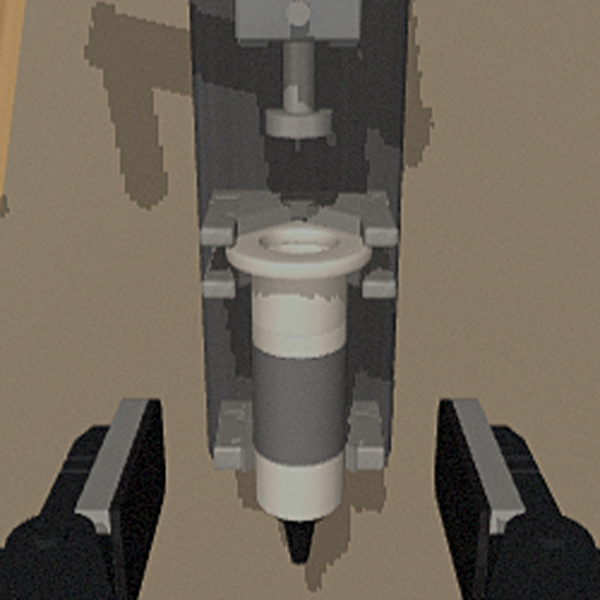

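The cartridge is seated: flange between the plates, mouth at (314.6,190), which puts it near x -12 mm, and barrel on both rests. Now the first lever stroke, with shut fingers pushing from behind the handle.

```bash
cat > stroke.py <<'E'
from m import *
Q=down(v[2]+np.pi); L=lambda x,z=.131:dp(v,[x,-.0955,z])
def loc(): return R.from_euler('z',-v[2]).apply(observe()["eef_pos"]-[v[0],v[1],0])
def stroke():
    f0=observe()["contact_force"]
    hit=ctrl.move_linear(L(-.118),speed=.06,until_force=22); s=observe()
    print("hit",hit,"end",loc().round(4),(R.from_euler('z',-v[2]).apply(s["contact_force"]-f0)).round(1))
    ctrl.move_linear(L(-.232),speed=.13); ctrl.dwell(.25)
    s=observe(); print("t",s["time_s"],"F",(s["contact_force"]-f0).round(1))
def rim(im,c):  # brightness along the disc's top line, by dispenser x
    xs=np.arange(-.075,-.008,.002); g=cv2.GaussianBlur(cv2.cvtColor(im,cv2.COLOR_BGR2GRAY),(3,3),0)
    print([(round(x*1000),int(g[tuple(proj(c,dp(v,[x,.004,.072])).round().astype(int)[::-1])])) for x in xs])
E
python3 - <<'E'
from stroke import *
c=imaging.calibration("wrist"); rim(cv2.imread("pics/wp.png"),c)
ctrl.move_pose(L(-.232,.26),Q); claw.command_gripper(0.0,40)
print(ctrl.move_linear(L(-.232),speed=.12,until_force=8)); print(loc())
stroke()
E
```

```text
[(-75, 68), (-73, 67), (-71, 67), (-69, 66), (-67, 83), (-65, 115), (-63, 129), (-61, 128), (-59, 126), (-57, 81), (-55, 51), (-53, 52), (-51, 53), (-49, 52), (-47, 53), (-45, 51), (-43, 53), (-41, 52), (-39, 51), (-37, 54), (-35, 58), (-33, 72), (-31, 81), (-29, 87), (-27, 92), (-25, 112), (-23, 133), (-21, 163), (-19, 175), (-17, 159), (-15, 169), (-13, 165), (-11, 136), (-9, 144)]
False
[-0.23218929 -0.09504279  0.13180745]
hit True end [-0.1346 -0.0945  0.1316] [-9.9  1.2  0.1]
t 20.2083 F [ 1.1 -0.1 -0.4]
```

```bash
python3 - <<'E'
from stroke import *
ctrl.move_linear(L(-.232,.2),speed=.2); ctrl.move_pose(dp(v,[-.04,0,.26]),Q); ctrl.dwell(.15)
c,im=snap("wrist","s1"); rim(im,c); print(observe()["time_s"])
E
```

```text
[(-75, 68), (-73, 67), (-71, 65), (-69, 62), (-67, 67), (-65, 70), (-63, 68), (-61, 68), (-59, 91), (-57, 90), (-55, 89), (-53, 92), (-51, 107), (-49, 125), (-47, 124), (-45, 125), (-43, 78), (-41, 50), (-39, 53), (-37, 57), (-35, 64), (-33, 74), (-31, 86), (-29, 87), (-27, 88), (-25, 84), (-23, 100), (-21, 163), (-19, 170), (-17, 158), (-15, 170), (-13, 173), (-11, 141), (-9, 134)]
21.7917
```

The face is at x ≈ -43 mm (plunger about 0.023), so the first stroke was full. Two more, then I check.

```bash
python3 - <<'E'
from stroke import *
ctrl.move_pose(L(-.232,.2),Q); ctrl.move_linear(L(-.232),speed=.12,until_force=8)
stroke(); stroke()
ctrl.move_linear(L(-.232,.2),speed=.2); ctrl.move_pose(dp(v,[-.06,0,.26]),Q); ctrl.dwell(.15)
c,im=snap("wrist","s3"); rim(im,c); print(observe()["time_s"])
for x in (-.028,-.014,0): print(x,proj(c,dp(v,[x,0,.073])).round(1))
cv2.imwrite("pics/s3c.png",cv2.resize(im[60:310,150:450],None,fx=2.4,fy=2.4,interpolation=cv2.INTER_CUBIC))
E
```

```text
hit True end [-0.1344 -0.0944  0.1317] [-7.6 -0.1  1.4]
t 26.1 F [-0.7 -0.2  0.8]
hit True end [-0.1346 -0.0944  0.1318] [-8.5  1.7  1.6]
t 28.7833 F [ 1.5 -0.7 -1.3]
[(-75, 86), (-73, 85), (-71, 93), (-69, 83), (-67, 90), (-65, 90), (-63, 89), (-61, 91), (-59, 89), (-57, 89), (-55, 87), (-53, 88), (-51, 87), (-49, 87), (-47, 87), (-45, 87), (-43, 85), (-41, 84), (-39, 84), (-37, 85), (-35, 85), (-33, 85), (-31, 85), (-29, 88), (-27, 92), (-25, 94), (-23, 108), (-21, 123), (-19, 123), (-17, 122), (-15, 131), (-13, 138), (-11, 134), (-9, 134)]
30.3083
-0.028 [314.9 211.8]
-0.014 [314.9 225.3]
0 [314.8 238.4]
```

View pics/s3c.png

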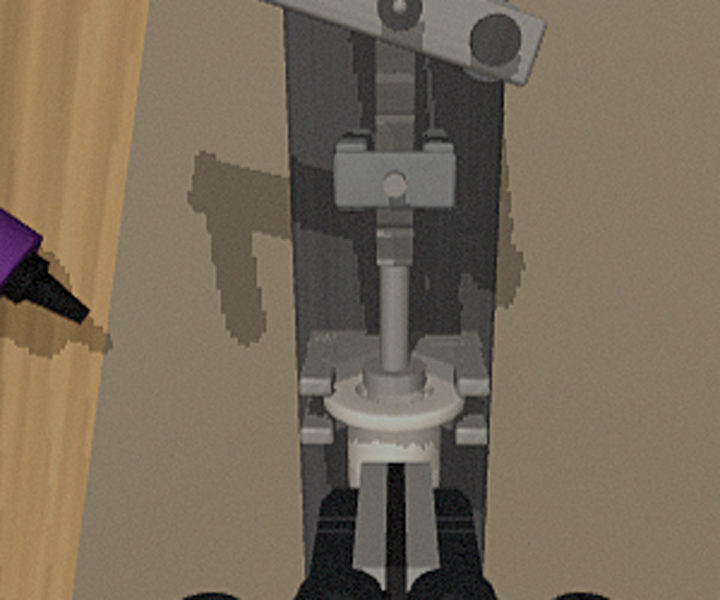

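The disc, at crop (394,385), stands right at the mouth: rear edge at x ≈ -22 mm, so the face is at -14 mm and the plunger at 0.051. The lever is sprung back. One more stroke.

```bash
python3 - <<'E'
from stroke import *
ctrl.move_pose(L(-.232,.2),Q); ctrl.move_linear(L(-.232),speed=.12,until_force=8)
stroke()
ctrl.move_linear(L(-.232,.2),speed=.2); ctrl.move_pose(dp(v,[-.07,-.02,.27]),Q); ctrl.dwell(.3)
c,im=snap("wrist","s4"); rim(im,c); print(observe()["time_s"])
cv2.imwrite("pics/s4c.png",cv2.resize(im[20:310,130:450],None,fx=2,fy=2,interpolation=cv2.INTER_CUBIC))
E
```

```text
hit True end [-0.1344 -0.0944  0.1318] [-11.8   1.8   0.5]
t 34.5583 F [-0.9  1.4 -0.3]
[(-75, 85), (-73, 84), (-71, 84), (-69, 112), (-67, 135), (-65, 96), (-63, 89), (-61, 86), (-59, 92), (-57, 119), (-55, 98), (-53, 70), (-51, 71), (-49, 70), (-47, 70), (-45, 66), (-43, 65), (-41, 66), (-39, 63), (-37, 62), (-35, 76), (-33, 83), (-31, 86), (-29, 84), (-27, 103), (-25, 133), (-23, 151), (-21, 95), (-19, 90), (-17, 86), (-15, 84), (-13, 92), (-11, 124), (-9, 134)]
36.1917
```

View pics/s4c.png

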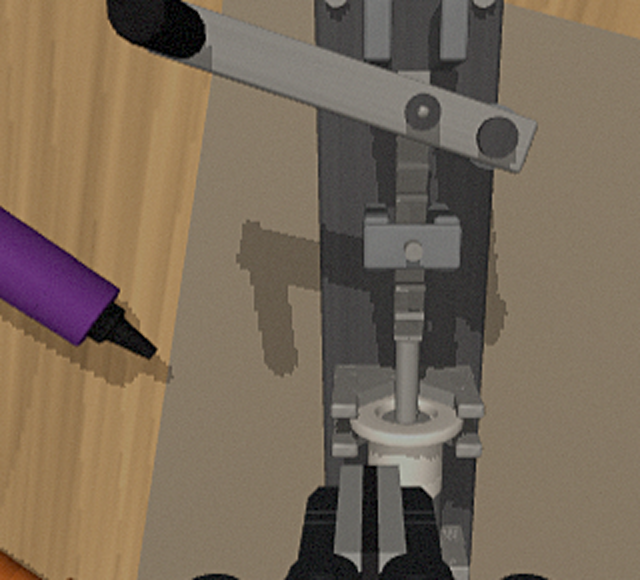

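The disc has gone into the bore at crop (406,415). The flange is still between the plates, the lever is sprung back with its handle at (155,20), and the gripper is clear. I hand the job in.

```bash
python3 -c "
from bench import ctrl
print(ctrl.finish_job())"
```

```text
the job is handed in; nothing more can be done
None
```

The cartridge lies in the dispenser with its flange in the gap; four full strokes put the pusher face about 12 mm inside the barrel (estimated from the images), the lever is sprung back, and the job was handed in at about 36 s.

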